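# Clamp a glued scenery hill in its jig

## Task

On the club's gaming table a freshly glued scenery hill lies in a plywood jig. Push it along its channel until it sits fully home against the end stop, then push the toggle clamp's lever over past its dead point until it snaps into lock with the rubber foot holding the hill down, and move clear. Only push, with the fingers: lift nothing, never lock the clamp before the hill is home, and leave the glue bottle, the die and the tape measure where they stand.

Things in the scene. Friction and masses are not known exactly. Their poses are not given: they have to be found in the camera images.
- jig: Fixed glue-up jig: plywood board 300 (x) x 400 (y) x 18 mm, origin at the centre of its underside. A channel runs along jig x, centre line at jig y = -70 mm, between two wooden rails 10 mm high, 12 mm thick, inner faces 84 mm apart, from jig x = -135 to +100 mm. The stop closes its +x end; the -x end is open. The toggle clamp stands on the channel's +y side.
- hill: Loose hill, about 0.2 kg: plywood base 130 (x) x 80 (y) x 12 mm, on it a centred cork tier 100 x 50 x 12 mm with round ends. Origin at the centre of its underside, x along its length. It starts lying in the channel, 30 to 60 mm short of the stop, square to the jig within 0.02 rad. Home: its +x end touches the stop, its origin at jig x = +35 mm.
- hill_tail (a point): Middle of the hill's end face that looks away from the stop (-x end), 6 mm above the board: the face to push.
- stop_face (a point): Foot of the end stop's inner face (jig x = +100 mm) at the middle of the channel, on the board's upper side, 18 mm above the table. The stop is a wooden bar 20 mm high, 108 mm long, 18 mm thick. Axes as the jig's.
- lever_pivot (a point): Axis of the clamp's lever, along jig x, at jig x = +35, y = +79 mm, 67 mm above the table. The clamp's steel bracket: 50 mm wide (x), jig y = 0 to 100 mm, top 57 mm above the board.
- lever_grip (a point): Point on the lever's centre line, 90 mm from its pivot, in its black round grip. The lever is straight, in the plane jig x = +35 mm: steel rod 12 mm thick near the pivot, then the grip 18 mm thick, from 46 to 124 mm from the pivot.
- clamp_lever (a joint): Lever angle, rad. 0: open, leaning 0.60 rad from upright to jig +y (away from the channel). Grows as it is pushed towards jig -y. Upright at 0.60. Dead point about 0.95: with the foot on the hill (from about 0.47) it is pushed back short of it; past it it is driven into the lock, a firm stop at 1.15 (leaning 0.55 rad over to jig -y). Pushing at the grip takes about 5 N.
- foot_pad (a point): Centre of the underside of the rubber foot (20 mm across) on the end of the clamp's arm, which reaches over the channel and is linked to the lever: raised at the start (pad about 40 mm higher), level in the lock, where the sprung foot presses on the middle of the hill's cork top with about 12 N.
- glue: Bystander: white glue bottle, 38 mm across, 100 mm tall, origin at the centre of its underside.
- die: Bystander: white gaming die, 20 mm cube, origin at the centre of its underside.
- tape: Bystander: tape measure standing on edge, 62 x 34 x 60 mm, origin at the centre of its underside.
- clamp_foot: The clamp's foot on its spindle (moves with the arm); its origin lies at the arm's hinge (jig x = +35, y = +20 mm, 58 mm above the table), so use foot_pad for where it is.
Not all that is in view belongs to the job. What is shaped like the hill but purple or turquoise is not meant.

How it is judged:
By the outcome, as a careful person would: the job done as asked, in the order asked, and still so for the second after the job is handed in, with the robot touching nothing.
It also fails if it takes over 54 s, if anything falls off the work surface, if the arm or the gripper's body presses on something with over 40 N, if the wrist force passes 120 N, or if a joint passes its speed limit or range.

## Robot

A 7-joint arm with a two-finger parallel gripper is mounted at the origin on the work surface. World frame = base frame: x ahead of the robot, y to its left, z up, the work surface at z = 0. Lengths are in m, angles in rad, forces in N, time in s.
With the tool pointing down it reaches from about 0.425 to 0.975 m from the base axis. Payload 16.7 kg.
Tool frame: the origin (TCP) lies midway between the tips of the shut fingers; the grasp point (between the pads) lies 19 mm behind it (robot.grip_depth is the z of the grasp point in the tool frame, in m); z points along the fingers, y is the line along which they close (so a half turn about z gives the same grasp; the last joint's range is limited). The gripper opens to 85 mm and grips with 20 to 120 N. Pads are 22 mm wide; open, the fingers measure 114 mm over their backs; the gripper's body (76 mm by 85 mm) begins 54 mm behind the grasp point. The pads swing forward as they close: fully open they stand 13 mm farther back than shut.
Start: joints at [-1.361, 0.426, 0.074, 1.606, -0.034, 1.111, -0.067], TCP at [0.237, 0.632, 0.231] pointing down, gripper open.
Joint ranges: [-2.85, 2.85], [-0.5, 2.14], [-1.23, 1.37], [0.21, 2.46], [-1.02, 4.16], [0.16, 2.05], [-2.73, 2.73]. Speed limits (rad/s): [1.89, 1.89, 2.39, 2.39, 3.01, 3.01, 3.01].

## Interface

Orientations are given as a unit quaternion [w, x, y, z].
In Python, from plant import robot gives the robot as it stands.
- The arm moves only by the tool play_rows, never from a script. Its argument "targets" is a list of rows, each a list of 7 numbers: the turn, a rotation vector about the tool's x, y, z in degrees, then the shift along the tool's x, y, z in mm, then the opening, from -1 (shut) to 1 (fully open). In form: [[wx, wy, wz, x, y, z, fingers], ...]. A call has exactly 10 rows; each row shifts and turns the commanded pose from where the row before left it, along the tool's axes as they then stand; what a row does not reach is not made up. A row lasts 1/8 s, in which the tool goes at most 62.5 mm and 10.7 degrees, less where a joint would pass 70% of its speed; a pose out of reach is approached as far as the arm can. A call with a gripper value outside its range is refused whole. The fingers move at their own pace and stop on an object; the grip force is fixed at half the most. Time passes only in rows, so rows that do not move let the fingers close, or fill a call up. It gives the time, the measured TCP pose, the force, the opening and the grip force at its end, in the units of the state.
- robot.observe(): the state, without advancing time (a new reading comes with each control period).
- robot.read_camera(name): name is "scene" or "top" or "wrist"; returns a dict with "img" (480x640x3 uint8, red, green, blue), "intrinsics" (3x3 intrinsics, pixels), "k1" (the pictures are not rectified: a ray, as slopes to the right and down, at radius r is drawn at 1 + k1 r^2 times it, then the intrinsics apply), "rvec" (rotation vector, rad) and "tvec" (3), from world to camera coordinates, as OpenCV has them; the wrist camera has in their place "hand_eye" (4x4, takes a point from camera to tool coordinates, whose origin is the TCP and whose axes are the flange's). Camera axes: x right, y down, z forward; pixel columns grow to the right and rows downward; lengths in m; the calibration is good to about 2 mm. A picture is of the moment at which its call begins: read the wrist's pose just before it. There is no depth.
- robot.job_done(): hands the job in; it is judged then, once.
Trained networks look in a picture, given as the dict that the camera call returned (one of the last four; its "shot" number tells which), for a name from the list of things; names that differ only in an ending like _2 or _b are one class to them, and where a whole thing is asked for, a point or a joint stands for the part that bears it (a point fixed in the world has none). Each returns a list of dicts, best first, with "confidence" (0 to 1); they miss things now and then, are a little off and sometimes report something else, mostly with a low value. They report only what shows in the picture. A call takes as long as a camera call. They do not tell look-alikes from the thing itself.
- robot.silhouettes(label, picture): "region" (480x640 bool, what is visible of it) and "position" ([column, row] in pixels, amid what is visible of it).
The state is a dict: "clock": time; "qpos": joint angles; "joint_vel": joint speeds; "effort": joint torques, N m; "tcp_pos": TCP position; "eef_rot": TCP orientation; "contact_force": force on the tool from outside, world axes, zero at the start; "moment": the same for the moment, N m; "width": opening from 0.0 (shut) to 1.0 (fully open); "finger_force": force on a finger pad.
Only numpy, scipy, OpenCV 4.12 (cv2) and the standard library are available. Lean on these libraries where they do the work, as an engineer would, in place of code of your own. Each camera call takes 0.05 s, during which the arm holds its last target. There are 200 camera calls.

## Working session

There is one attempt and no reset: what is moved stays moved. The work goes in short steps, Python scripts to look and compute and a tool call to move; the robot and the scene stay as the last step left them, time stands still between calls to the robot, and variables do not carry over. Pictures are saved under pics/ and viewed, at most 10 in all, crops included, and the job is handed in when it is done.

Besides the shell and the picture viewer there is one more tool, called after "Emit:" in YAML: its name, and indented under it one key for each argument. play_rows: Moves the arm, as the interface text tells. Its arguments: {"type":"object","properties":{"targets":{"type":"array","items":{"type":"array","items":{"type":"number"}}}},"required":["targets"]}

```bash
mkdir -p pics; ls
cat > h.py <<'E'
import numpy as np, cv2, pickle
from plant import robot
from scipy.spatial.transform import Rotation as R
def proj(c,P):
    P=np.atleast_2d(P); Rm=cv2.Rodrigues(np.array(c['rvec'],float))[0]
    q=P@Rm.T+np.array(c['tvec']).ravel(); s=q[:,:2]/q[:,2:]
    s=s*(1+c['k1']*(s**2).sum(1,keepdims=True)); K=np.array(c['intrinsics'])
    return s@K[:2,:2].T+K[:2,2]
def unproj(c,uv,z):
    K=np.array(c['intrinsics']);uv=np.atleast_2d(uv).astype(float)
    d=(uv-K[:2,2])@np.linalg.inv(K[:2,:2]).T; s=d.copy()
    for _ in range(20): s=d/(1+c['k1']*(s**2).sum(1,keepdims=True))
    Rm=cv2.Rodrigues(np.array(c['rvec'],float))[0]; t=np.array(c['tvec']).ravel()
    r=np.c_[s,np.ones(len(s))]@Rm; o=-Rm.T@t
    return o+r*((z-o[2])/r[:,2])[:,None]
def save(n,img): cv2.imwrite('pics/'+n,img[:,:,::-1])
E
python3 - <<'E'
from h import *
o=robot.observe(); print(o['tcp_pos'],o['eef_rot'],o['contact_force'],o['clock'])
for n in('top','scene'):
    c=robot.read_camera(n); save(n+'0.png',c['img']); pickle.dump(c,open(n+'0.pkl','wb'))
    print(n,c['intrinsics'],c['k1'],c['rvec'],c['tvec'])
    for l in('jig','hill','clamp_lever','lever_grip','glue','die','tape','clamp_foot','foot_pad'):
        try:
            for d in robot.silhouettes(l,c): print(l,round(d['confidence'],2),np.round(d['position']),d['region'].sum())
        except Exception as e: print(l,e)
E
```

```text
pics
[0.23690472 0.63161431 0.23060027] [-6.58240035e-05  1.78458636e-01  9.83947197e-01 -6.50988605e-04] [ 0.40897599  0.22291478 -0.92153293] 0.0
top [[469.32328294   0.         315.08643656]
 [  0.         469.32328294 236.32331807]
 [  0.           0.           1.        ]] 0.032140714154982736 [ 2.11909821 -2.17069767  0.22289015] [-0.1342871   0.52131674  1.11166841]
jig 0.81 [296. 224.] 17115
hill 0.86 [145. 220.] 1646
hill 0.65 [397. 355.] 1784
hill 0.62 [332. 220.] 1469
hill 0.62 [474. 326.] 1790
clamp_lever 0.69 [251. 216.] 314
clamp_lever 0.23 [274. 150.] 389
lever_grip 0.83 [252. 217.] 334
glue 0.81 [392. 185.] 274
die 0.64 [210. 279.] 83
die 0.39 [258. 212.] 379
tape 0.74 [272. 152.] 405
foot_pad 0.65 [292. 231.] 16968
foot_pad 0.53 [324. 195.] 35
scene [[599.62172697   0.         326.60376309]
 [  0.         599.62172697 233.01204788]
 [  0.           0.           1.        ]] 0.004647341636119015 [ 1.16273852  2.29325808 -1.03478077] [ 0.38811778 -0.12817707  1.63713921]
jig 0.6 [321. 297.] 16992
hill 0.83 [466. 386.] 2510
hill 0.81 [280. 275.] 1240
hill 0.81 [253. 170.] 911
hill 0.75 [316. 178.] 1000
hill 0.17 [357. 277.] 399
lever_grip 0.95 [350. 280.] 536
glue 0.92 [201. 259.] 522
die 0.68 [431. 291.] 112
tape 0.67 [284. 272.] 1149
clamp_foot 0.65 [273. 267.] 42
foot_pad 0.44 [276. 267.] 90
```

View pics/top0.png

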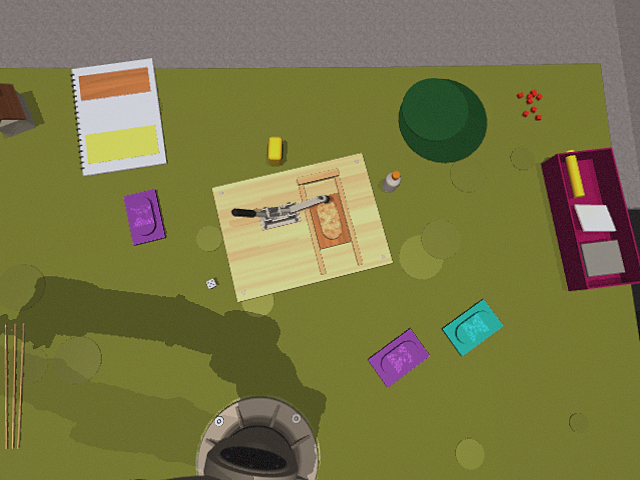

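View pics/scene0.png

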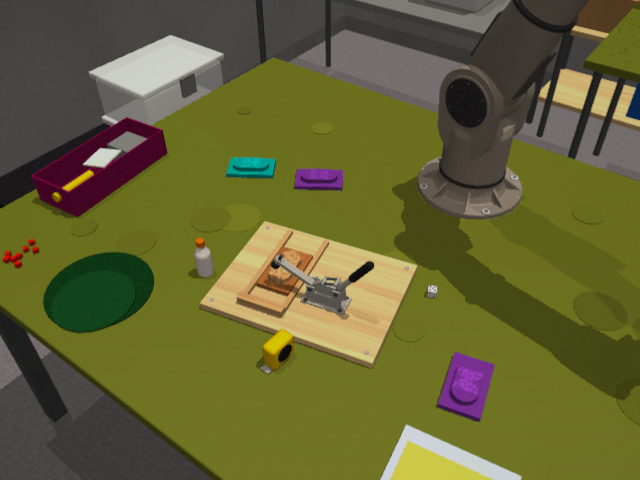

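The purple (145,220), (397,355) and turquoise (474,326) pieces are look-alikes. The one meant is the brown cork-topped hill in the channel at top (330,220), scene (280,275). I'll fit the jig and hill poses and confirm them in an enlarged crop with overlay.

```bash
cat > fit.py <<'E'
from h import *
from scipy.optimize import least_squares
t=pickle.load(open('top0.pkl','rb')); s=pickle.load(open('scene0.pkl','rb'))
JC=np.array([[.15,.2,.018],[.15,-.2,.018],[-.15,-.2,.018],[-.15,.2,.018]])
def J2W(p,P):
    P=np.atleast_2d(P); c,sn=np.cos(p[2]),np.sin(p[2])
    return np.c_[p[0]+c*P[:,0]-sn*P[:,1],p[1]+sn*P[:,0]+c*P[:,1],P[:,2]]
def sub(c,uv):
    g=cv2.cvtColor(c['img'],cv2.COLOR_RGB2GRAY)
    return cv2.cornerSubPix(g,np.array(uv,np.float32).reshape(-1,1,2),(6,6),(-1,-1),(3,50,.01)).reshape(-1,2)
if __name__=='__main__':
    ut=sub(t,[(213,188),(361,154),(392,263),(238,301)]); us=sub(s,[(373,356),(204,303),(267,226),(416,265)])
    print(ut,us)
    f=lambda p:np.r_[(proj(t,J2W(p,JC))-ut).ravel(),(proj(s,J2W(p,JC))-us).ravel()]
    r=least_squares(f,[.6,0,.2],loss='soft_l1'); print(r.x,np.round(r.fun if 0 else f(r.x),1))
    for c,u in((t,ut),(s,us)):
        g=lambda p:(proj(c,J2W(p,JC))-u).ravel(); q=least_squares(g,r.x); print(q.x,np.abs(q.fun).max())
    p=r.x; np.save('jig.npy',p)
    for c,n,(x0,x1,y0,y1) in((t,'t1',(200,400,140,310)),(s,'s1',(190,430,210,370))):
        k=3; im=cv2.resize(c['img'][y0:y1,x0:x1],None,fx=k,fy=k,interpolation=cv2.INTER_CUBIC)
        def dot(P,col):
            for a in proj(c,J2W(p,P)): cv2.circle(im,tuple(int(v) for v in (a-[x0,y0]+.5)*k),3,col,1)
        dot(JC,(255,0,0)); dot([[.1,-.07,.018],[.1,-.028,.028],[.1,-.112,.028],[-.135,-.028,.028],[-.135,-.112,.028]],(0,0,255))
        dot([[.035,.079,.067]],(255,0,255))
        dot([[.035,.079+.09*np.sin(.6),.067+.09*np.cos(.6)]],(0,255,255))
        save(n+'.png',im)
E
python3 fit.py
```

```text
[[211.45111 187.7334 ]
 [361.23557 152.7374 ]
 [392.29688 261.7074 ]
 [237.66507 301.4425 ]] [[373.      356.     ]
 [199.25835 302.7875 ]
 [264.42224 220.55182]
 [417.3204  264.81046]]
[ 0.55476236 -0.11414544  0.2262272 ] [-0.1 -0.4  0.2 -1.   0.8  0.2 -0.1  0.4  0.2  6.4  0.1 -0.4 -0.2 -0.5
  0.5 -0.8]
[ 0.55435968 -0.11370707  0.22511485] 0.8003167575391785
[ 0.55119211 -0.11732797  0.23393074] 4.047818542169637
```

View pics/t1.png

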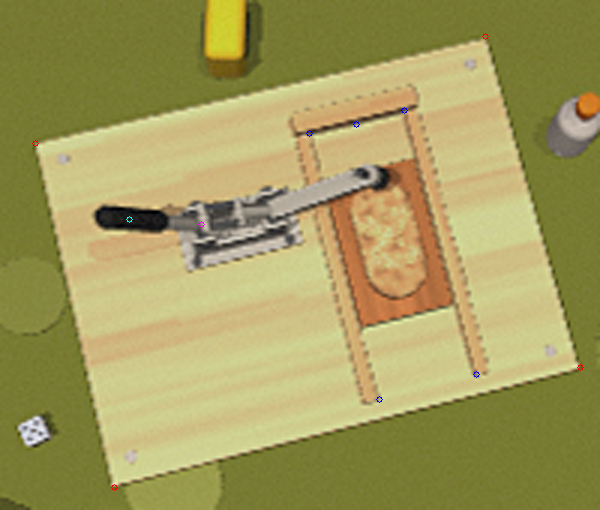

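View pics/s1.png

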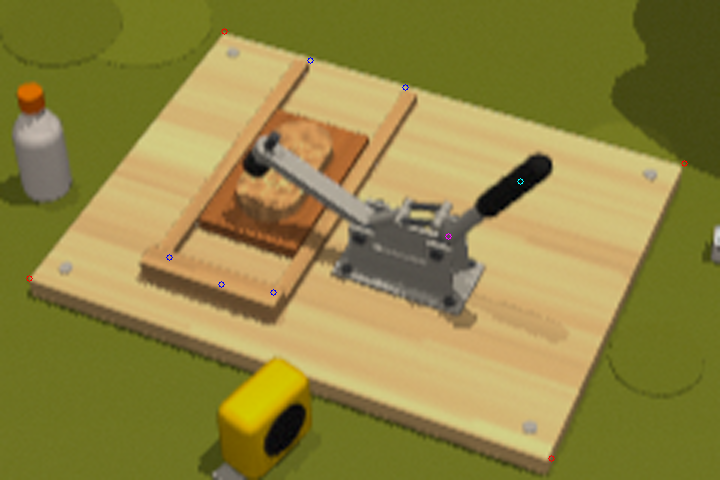

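The crops confirm it: the brown hill with cork tier in the jig's channel, tail edge at about full-picture (336,245), stop beyond it, and the fitted overlay on the board corners, stop, pivot and grip. Next I'll work out the move numbers.

```bash
cat > w.py <<'E'
from fit import *
p=np.load('jig.npy')
def W2J(P):
    d=np.atleast_2d(P)-[p[0],p[1],0]; c,s_=np.cos(p[2]),np.sin(p[2]); return np.c_[c*d[:,0]+s_*d[:,1],-s_*d[:,0]+c*d[:,1],d[:,2]]
def tcp():
    o=robot.observe(); r=R.from_quat(np.roll(o['eef_rot'],-1)); Jr=R.from_euler('z',p[2])
    print('t',round(o['clock'],2),'tcp jig mm',np.round(W2J(o['tcp_pos'])[0]*1e3,1),'F jig',np.round(Jr.inv().apply(o['contact_force']),1),'w',round(o['width'],2))
    return o,r,Jr
E
python3 - <<'E'
from w import *
print(W2J(unproj(t,[(200+362/3,140+327/3),(200+452/3,140+303/3)],.030))*1e3)
print(W2J(unproj(s,[(190+369/3,210+137/3),(190+287/3,210+110/3)],.030))*1e3, 'scene tail corners')
o,r,Jr=tcp()
T=R.from_matrix(Jr.as_matrix()@np.array([[-1,0,0],[0,1,0],[0,0,-1.]]).T)
print('rotvec deg',np.degrees((r.inv()*T).as_rotvec()))
for P in([-.12,-.07,.231],[-.12,-.07,.021],[.035,.2,.231]): 
    w=J2W(p,[P])[0]; print(P,w,'in T axes from now mm',np.round(T.inv().apply(w-o['tcp_pos'])*1e3,1))
E
```

```text
[[ -74.85957941  -30.33376074   30.        ]
 [ -73.74537912 -108.49747668   30.        ]]
[[ -68.88891286  -28.68021563   30.        ]
 [ -71.52930181 -100.57012972   30.        ]] scene tail corners
t 1.0 tcp jig mm [-142.3  798.4  231.3] F jig [-0.3 -0.3 -0.6] w 1.0
rotvec deg [-2.97881712e-03 -3.14559054e-03 -3.35216312e+01]
[-0.12, -0.07, 0.231] [ 0.45352118 -0.2092781   0.231     ] in T axes from now mm [-2.230e+01 -8.684e+02  3.000e-01]
[-0.12, -0.07, 0.021] [ 0.45352118 -0.2092781   0.021     ] in T axes from now mm [ -22.3 -868.4  210.3]
[0.035, 0.2, 0.231] [0.54401005 0.08860906 0.231     ] in T axes from now mm [-1.773e+02 -5.984e+02  3.000e-01]
```

Emit:
play_rows:
  targets:
    - [0,0,-8.4,0,0,0,-1]
    - [0,0,-8.4,0,0,0,-1]
    - [0,0,-8.4,0,0,0,-1]
    - [0,0,-8.3,0,0,0,-1]
    - [0,0,0,-15,-45,0,-1]
    - [0,0,0,-15,-45,0,-1]
    - [0,0,0,-15,-45,0,-1]
    - [0,0,0,-15,-45,0,-1]
    - [0,0,0,-15,-45,0,-1]
    - [0,0,0,-15,-45,0,-1]

```text
clock: 2.25
tcp_pos: [0.3859, 0.3876, 0.2315]
eef_rot: [0.0, -0.113, 0.994, 0.0]
contact_force: [1.0, 0.4, 0.7]
width: 0.003
finger_force: 0.0
```

Emit:
play_rows:
  targets:
    - [0,0,0,0,-50,0,-1]
    - [0,0,0,0,-50,0,-1]
    - [0,0,0,0,-50,0,-1]
    - [0,0,0,0,-50,0,-1]
    - [0,0,0,0,-50,0,-1]
    - [0,0,0,0,-50,0,-1]
    - [0,0,0,0,-50,0,-1]
    - [0,0,0,0,-50,0,-1]
    - [0,0,0,0,-50,0,-1]
    - [0,0,0,0,-50,0,-1]

```text
clock: 3.5
tcp_pos: [0.4974, -0.0999, 0.2317]
eef_rot: [0.0, -0.113, 0.994, 0.0]
contact_force: [0.5, 0.8, 0.5]
width: -0.003
finger_force: 0.0
```

```bash
cat > st.py <<'E'
from w import *
o,r,Jr=tcp()
T=R.from_matrix(Jr.as_matrix()@np.array([[-1,0,0],[0,1,0],[0,0,-1.]]).T)
print('rot err deg',np.round(np.degrees((r.inv()*T).as_rotvec()),2))
E
python3 st.py
```

```text
t 3.5 tcp jig mm [-52.7  26.7 231.7] F jig [0.7 0.7 0.5] w -0.0
rot err deg [-0.    0.05 -0.01]
```

Emit:
play_rows:
  targets:
    - [0,0,0,20,-32,0,-1]
    - [0,0,0,20,-32,0,-1]
    - [0,0,0,22,-33,0,-1]
    - [0,0,0,0,0,40,-1]
    - [0,0,0,0,0,40,-1]
    - [0,0,0,0,0,40,-1]
    - [0,0,0,0,0,40,-1]
    - [0,0,0,0,0,25,-1]
    - [0,0,0,0,0,10,-1]
    - [0,0,0,0,0,0,-1]

```text
clock: 4.75
tcp_pos: [0.4584, -0.2069, 0.0364]
eef_rot: [-0.0, -0.113, 0.994, 0.0]
contact_force: [0.3, -0.7, -0.1]
width: 0.0
finger_force: 0.0
```

```bash
python3 st.py
python3 - <<'E'
from h import *
c=robot.read_camera('top'); k=4; save('t2.png',cv2.resize(c['img'][150:290,250:400],None,fx=k,fy=k,interpolation=cv2.INTER_CUBIC))
E
```

```text
t 4.75 tcp jig mm [-114.7  -68.7   36.4] F jig [ 0.1 -0.8 -0.1] w 0.0
rot err deg [ 0.01 -0.03 -0.03]
```

View pics/t2.png

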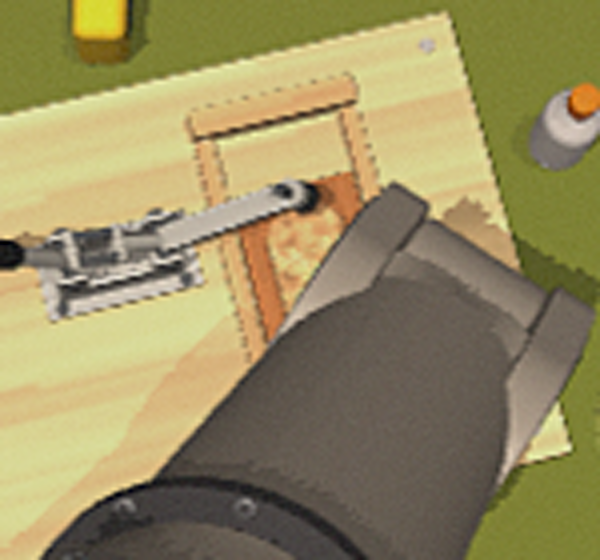

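The arm hides the tail here, but the clamp arm and stop are clear of it. Lowering the last bit and starting the push.

Emit:
play_rows:
  targets:
    - [0,0,0,0,-1,9,-1]
    - [0,0,0,0,0,5,-1]
    - [0,0,0,-7,0,0,-1]
    - [0,0,0,-7,0,0,-1]
    - [0,0,0,-7,0,0,-1]
    - [0,0,0,-7,0,0,-1]
    - [0,0,0,-6,0,0,-1]
    - [0,0,0,-6,0,0,-1]
    - [0,0,0,-6,0,0,-1]
    - [0,0,0,-6,0,0,-1]

```text
clock: 6.05
tcp_pos: [0.5096, -0.196, 0.0223]
eef_rot: [-0.0, -0.113, 0.994, -0.0]
contact_force: [-1.6, -0.6, 0.7]
width: -0.001
finger_force: 0.6
```

```bash
python3 st.py
```

```text
t 6.05 tcp jig mm [-62.3 -69.7  22.3] F jig [-1.7 -0.2  0.7] w -0.0
rot err deg [ 0.   -0.01 -0.03]
```

Pushing (−1.7 N friction). Home is expected near TCP x ≈ −41.

Emit:
play_rows:
  targets:
    - [0,0,0,-3,0,0,-1]
    - [0,0,0,-3,0,0,-1]
    - [0,0,0,-2,0,0,-1]
    - [0,0,0,-2,0,0,-1]
    - [0,0,0,-2,0,0,-1]
    - [0,0,0,-2,0,0,-1]
    - [0,0,0,-1,0,0,-1]
    - [0,0,0,-1,0,0,-1]
    - [0,0,0,-1,0,0,-1]
    - [0,0,0,0,0,0,-1]

```text
clock: 7.3
tcp_pos: [0.5261, -0.1922, 0.0223]
eef_rot: [0.0, -0.113, 0.994, -0.0]
contact_force: [0.1, -1.3, 0.5]
width: -0.001
finger_force: 0.0
```

```bash
python3 st.py
```

```text
t 7.3 tcp jig mm [-45.5 -69.7  22.3] F jig [-0.2 -1.3  0.5] w -0.0
rot err deg [-0.01  0.01 -0.02]
```

Emit:
play_rows:
  targets:
    - [0,0,0,-1,0,0,-1]
    - [0,0,0,-1,0,0,-1]
    - [0,0,0,-1,0,0,-1]
    - [0,0,0,-0.5,0,0,-1]
    - [0,0,0,-0.5,0,0,-1]
    - [0,0,0,0,0,0,-1]
    - [0,0,0,0,0,0,-1]
    - [0,0,0,0,0,0,-1]
    - [0,0,0,0,0,0,-1]
    - [0,0,0,0,0,0,-1]

```text
clock: 8.55
tcp_pos: [0.5299, -0.1914, 0.0223]
eef_rot: [0.0, -0.113, 0.994, -0.0]
contact_force: [0.0, -0.4, 0.7]
width: -0.002
finger_force: 0.1
```

```bash
python3 st.py
```

```text
t 8.55 tcp jig mm [-41.6 -69.7  22.3] F jig [-0.1 -0.4  0.7] w -0.0
rot err deg [-0.    0.   -0.02]
```

Not yet against the stop; continuing in small steps.

Emit:
play_rows:
  targets:
    - [0,0,0,-0.5,0,0,-1]
    - [0,0,0,-0.5,0,0,-1]
    - [0,0,0,-0.5,0,0,-1]
    - [0,0,0,-0.5,0,0,-1]
    - [0,0,0,-0.5,0,0,-1]
    - [0,0,0,-0.5,0,0,-1]
    - [0,0,0,0,0,0,-1]
    - [0,0,0,0,0,0,-1]
    - [0,0,0,0,0,0,-1]
    - [0,0,0,0,0,0,-1]

```text
clock: 9.8
tcp_pos: [0.532, -0.1909, 0.0222]
eef_rot: [-0.001, -0.112, 0.994, 0.0]
contact_force: [-5.7, -0.1, 3.8]
width: 0.0
finger_force: 2.9
```

```bash
python3 st.py
```

```text
t 9.8 tcp jig mm [-39.4 -69.7  22.2] F jig [-5.5  1.2  3.8] w 0.0
rot err deg [ 0.02 -0.07 -0.05]
```

Emit:
play_rows:
  targets:
    - [0,0,0,-0.5,0,0,-1]
    - [0,0,0,-0.5,0,0,-1]
    - [0,0,0,-0.5,0,0,-1]
    - [0,0,0,0,0,0,-1]
    - [0,0,0,0,0,0,-1]
    - [0,0,0,0,0,0,-1]
    - [0,0,0,0,0,0,-1]
    - [0,0,0,0,0,0,-1]
    - [0,0,0,0,0,0,-1]
    - [0,0,0,0,0,0,-1]

```text
clock: 11.05
tcp_pos: [0.5321, -0.1908, 0.022]
eef_rot: [-0.002, -0.112, 0.994, 0.0]
contact_force: [-13.4, -2.5, 9.5]
width: -0.004
finger_force: 6.5
```

```bash
python3 st.py
```

```text
t 11.05 tcp jig mm [-39.3 -69.6  22. ] F jig [-13.6   0.6   9.5] w -0.0
rot err deg [ 0.06 -0.18 -0.08]
```

Emit:
play_rows:
  targets:
    - [0,0,0,5,0,0,-1]
    - [0,0,0,15,0,0,-1]
    - [0,0,0,20,0,0,-1]
    - [0,0,0,0,0,-35,-1]
    - [0,0,0,0,0,-40,-1]
    - [0,0,0,0,0,-45,-1]
    - [0,0,0,0,0,-45,-1]
    - [0,0,0,0,0,-45,-1]
    - [0,0,0,0,40,0,-1]
    - [0,0,0,0,40,0,-1]

```text
clock: 12.3
tcp_pos: [0.476, -0.121, 0.2325]
eef_rot: [0.001, -0.112, 0.994, 0.0]
contact_force: [0.3, 0.1, -0.6]
width: 0.001
finger_force: 0.0
```

```bash
python3 st.py
```

```text
t 12.3 tcp jig mm [-78.3  10.9 232.5] F jig [ 0.3  0.1 -0.6] w 0.0
rot err deg [ 0.02  0.07 -0.1 ]
```

Firm stop: force grew 5→14 N with no motion. Moving to beside the lever (jig y ≈ 200) and checking from above.

Emit:
play_rows:
  targets:
    - [0,0,0,-10,27,0,-1]
    - [0,0,0,-10,27,0,-1]
    - [0,0,0,-10,27,0,-1]
    - [0,0,0,-10,27,0,-1]
    - [0,0,0,-10,27,0,-1]
    - [0,0,0,-15,27,0,-1]
    - [0,0,0,-15,27,0,-1]
    - [0,0,0,-15,0,0,-1]
    - [0,0,0,-18,0,0,-1]
    - [0,0,0,0,0,0,-1]

```text
clock: 13.55
tcp_pos: [0.5455, 0.087, 0.2319]
eef_rot: [-0.0, -0.112, 0.994, -0.0]
contact_force: [0.4, 0.8, 1.0]
width: -0.0
finger_force: 0.0
```

```bash
python3 st.py
python3 - <<'E'
from w import *
c=robot.read_camera('top');d=robot.read_camera('scene'); k=4
a=cv2.resize(c['img'][150:290,200:400],None,fx=k,fy=k,interpolation=cv2.INTER_CUBIC)
for u in proj(c,J2W(p,[[-.03,-.03,.03],[-.03,-.11,.03]])): cv2.circle(a,tuple(int(v) for v in (u-[200,150]+.5)*k),4,(0,0,255),1)
save('t3.png',a)
k=3; save('s3.png',cv2.resize(d['img'][180:370,190:430],None,fx=k,fy=k,interpolation=cv2.INTER_CUBIC))
E
```

```text
t 13.55 tcp jig mm [ 36.1 198.1 231.9] F jig [0.6 0.6 1. ] w -0.0
rot err deg [-0.03 -0.01 -0.08]
```

View pics/t3.png

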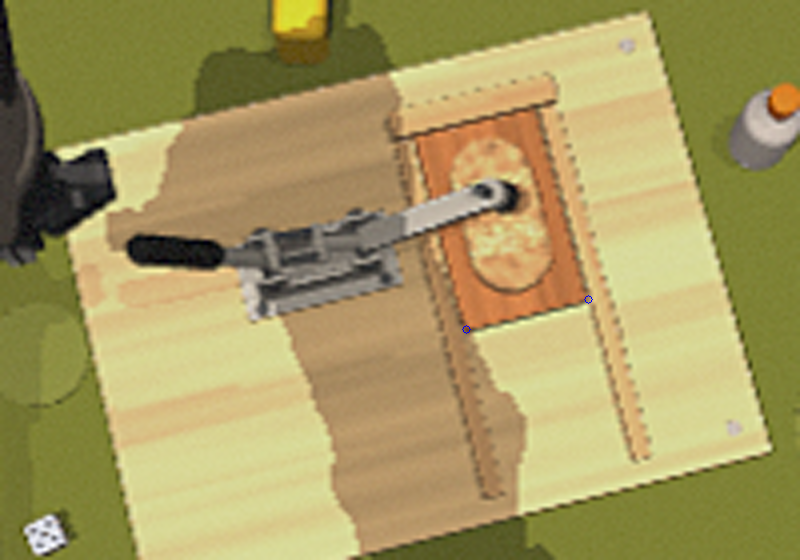

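View pics/s3.png

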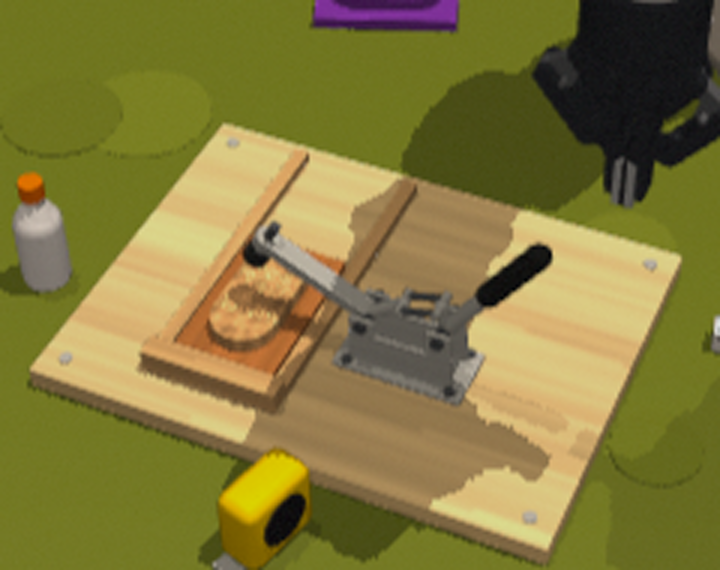

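The hill is home: its tail edge matches the predicted home marks (466,329)–(588,300). The gripper knuckles splay out along tool y, which is now the pushing direction, so I'll turn 90° and push the lever with the narrow side of the fingers.

```bash
python3 -c "
from h import *
print(np.round(robot.observe()['qpos'],2))"
```

```text
[-0.58  0.23  0.36  1.9  -0.09  1.03  1.61]
```

Emit:
play_rows:
  targets:
    - [0,0,10,0,0,0,-1]
    - [0,0,10,0,0,0,-1]
    - [0,0,10,0,0,0,-1]
    - [0,0,10,0,0,0,-1]
    - [0,0,10,0,0,0,-1]
    - [0,0,10,0,0,0,-1]
    - [0,0,10,0,0,0,-1]
    - [0,0,10,0,0,0,-1]
    - [0,0,10,0,0,0,-1]
    - [0,0,0,0,0,20,-1]

```text
clock: 14.9
tcp_pos: [0.5451, 0.0877, 0.2131]
eef_rot: [0.0, 0.624, 0.781, 0.001]
contact_force: [-0.4, -0.0, 0.3]
width: 0.001
finger_force: 0.0
```

Emit:
play_rows:
  targets:
    - [0,0,0,0,-1,20,-1]
    - [0,0,0,0,0,20,-1]
    - [0,0,0,0,0,20,-1]
    - [0,0,0,0,0,12,-1]
    - [0,0,0,-4,0,0,-1]
    - [0,0,0,-4,0,0,-1]
    - [0,0,0,-4,0,0,-1]
    - [0,0,0,-4,0,0,-1]
    - [0,0,0,0,0,0,-1]
    - [0,0,0,0,0,0,-1]

```text
clock: 16.15
tcp_pos: [0.5478, 0.0724, 0.1404]
eef_rot: [-0.0, 0.623, 0.782, 0.0]
contact_force: [-0.2, -0.4, 0.2]
width: 0.003
finger_force: 0.0
```

```bash
python3 st.py
```

```text
t 16.15 tcp jig mm [ 35.  183.4 140.4] F jig [-0.2 -0.3  0.2] w 0.0
rot err deg [ 1.000e-02 -0.000e+00 -9.002e+01]
```

Emit:
play_rows:
  targets:
    - [0,0,0,-9,0,0,-1]
    - [0,0,0,-9,0,0,-1]
    - [0,0,0,-8,0,0,-1]
    - [0,0,0,-8,0,0,-1]
    - [0,0,0,-8,0,0,-1]
    - [0,0,0,-8,0,0,-1]
    - [0,0,0,-8,0,0,-1]
    - [0,0,0,-8,0,0,-1]
    - [0,0,0,-8,0,0,-1]
    - [0,0,0,-8,0,0,-1]

```text
clock: 17.4
tcp_pos: [0.5663, -0.0079, 0.1403]
eef_rot: [-0.0, 0.623, 0.782, 0.0]
contact_force: [-0.4, 2.0, 1.5]
width: 0.002
finger_force: 0.0
```

```bash
python3 st.py
```

```text
t 17.4 tcp jig mm [ 35.  101.  140.3] F jig [0.1 2.  1.5] w 0.0
rot err deg [ 1.000e-02 -0.000e+00 -9.001e+01]
```

Emit:
play_rows:
  targets:
    - [0,0,0,-5,0,0,-1]
    - [0,0,0,-5,0,0,-1]
    - [0,0,0,-5,0,0,-1]
    - [0,0,0,-5,0,0,-1]
    - [0,0,0,-5,0,0,-1]
    - [0,0,0,-4,0,0,-1]
    - [0,0,0,-4,0,0,-1]
    - [0,0,0,-4,0,0,-1]
    - [0,0,0,-4,0,0,-1]
    - [0,0,0,0,0,0,-1]

```text
clock: 18.65
tcp_pos: [0.5753, -0.0479, 0.1403]
eef_rot: [0.0, 0.623, 0.782, -0.0]
contact_force: [0.0, 0.1, 0.1]
width: 0.001
finger_force: 0.0
```

```bash
python3 st.py
```

```text
t 18.65 tcp jig mm [ 34.9  59.9 140.3] F jig [0.1 0.1 0.1] w 0.0
rot err deg [-1.000e-02  1.000e-02 -9.005e+01]
```

The force has dropped to zero, so the lever has snapped over. I'll follow up gently to feel the firm lock stop.

Emit:
play_rows:
  targets:
    - [0,0,0,-1,0,0,-1]
    - [0,0,0,-1,0,0,-1]
    - [0,0,0,-1,0,0,-1]
    - [0,0,0,-1,0,0,-1]
    - [0,0,0,-0.5,0,0,-1]
    - [0,0,0,0,0,0,-1]
    - [0,0,0,0,0,0,-1]
    - [0,0,0,0,0,0,-1]
    - [0,0,0,0,0,0,-1]
    - [0,0,0,0,0,0,-1]

```text
clock: 19.9
tcp_pos: [0.5763, -0.0519, 0.1403]
eef_rot: [-0.0, 0.623, 0.782, -0.0]
contact_force: [1.2, -0.3, -0.4]
width: 0.0
finger_force: 0.0
```

```bash
python3 st.py
```

```text
t 19.9 tcp jig mm [ 34.9  55.8 140.3] F jig [ 1.1 -0.5 -0.4] w 0.0
rot err deg [ -0.    -0.   -90.02]
```

Emit:
play_rows:
  targets:
    - [0,0,0,8,0,0,-1]
    - [0,0,0,20,0,0,-1]
    - [0,0,0,25,0,-15,-1]
    - [0,0,0,25,0,-25,-1]
    - [0,0,0,30,0,-25,-1]
    - [0,0,0,30,0,-25,-1]
    - [0,0,0,30,0,0,-1]
    - [0,0,0,30,0,0,-1]
    - [0,0,0,0,0,0,-1]
    - [0,0,0,0,0,0,-1]

```text
clock: 21.15
tcp_pos: [0.5318, 0.1409, 0.2303]
eef_rot: [0.0, 0.623, 0.782, -0.0]
contact_force: [1.1, -0.3, 0.2]
width: 0.001
finger_force: 0.0
```

```bash
python3 st.py
python3 - <<'E'
from w import *
c=robot.read_camera('top');d=robot.read_camera('scene'); k=2
a=np.hstack([cv2.resize(c['img'][140:310,200:400],None,fx=k,fy=k,interpolation=cv2.INTER_CUBIC),cv2.resize(d['img'][210:380,230:430],None,fx=k,fy=k,interpolation=cv2.INTER_CUBIC)])
P=[[-.03,-.03,.03],[-.03,-.11,.03],[.035,.079-.09*np.sin(.55),.067+.09*np.cos(.55)]]
for cam,x0,y0,dx in((c,200,140,0),(d,230,210,400)):
  for u in proj(cam,J2W(p,P)): cv2.circle(a,tuple(int(v) for v in (u-[x0,y0]+.5)*k+[dx,0]),4,(0,0,255),1)
save('f.png',a)
E
```

```text
t 21.15 tcp jig mm [ 34.9 253.7 230.3] F jig [ 1.  -0.6  0.2] w 0.0
rot err deg [-1.000e-02  0.000e+00 -9.001e+01]
```

View pics/f.png

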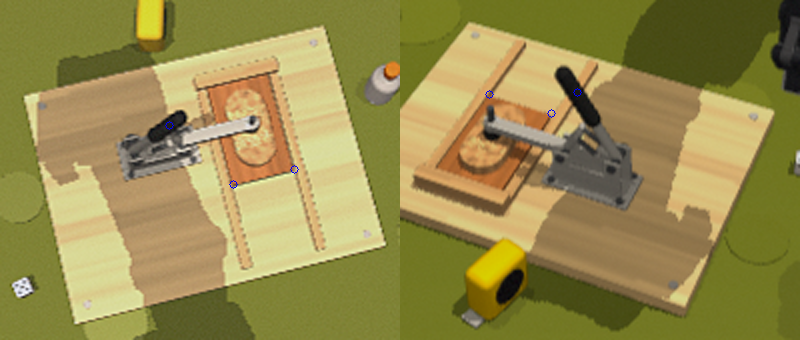

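The picture shows the lever leaning −y on the predicted lock mark (168,126 left; 578,92 right), the arm level with its foot on the cork, and the hill home. The bottle, die and tape have not moved and the gripper is clear.

```bash
python3 -c "
from h import *
print(robot.job_done())"
```

```text
the job is handed in; nothing more can be done
None
```

The hill is home against the stop, the clamp is locked with its foot on the cork, the arm is clear with the bottle, die and tape measure untouched, and the job was handed in at about 21 s of the 54 s allowed; no verdict was returned.

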